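# Flip the enclosure lid against the board edge and push it home

### The arm

A 6-joint arm with a two-finger parallel gripper is mounted at the origin on the work surface. World frame = base frame: x ahead of the robot, y to its left, z up, the work surface at z = 0. Lengths are in mm, angles in degrees, forces in N, time in s.
With the tool pointing down it reaches from about 350 to 850 mm from the base axis. Payload 8.1 kg.
Tool frame: the origin (TCP) lies between the finger pads; the fingertips stand 22 mm ahead of it and the grasp point (between the pads) lies 3 mm ahead of it; z points along the fingers, y is the line along which they close (so a half turn about z gives the same grasp; the last joint's range is limited). The gripper opens to 85 mm and grips with 20 to 120 N. Pads are 22 mm wide; open, the fingers measure 114 mm over their backs; the gripper's body (76 mm by 85 mm) begins 54 mm behind the grasp point. The pads swing forward as they close: fully open they stand 13 mm farther back than shut.
Start: joints at [-69.064, 7.471, 85.268, -0, 87.261, -4.893], TCP at [261.431, -540.055, 253.292] pointing down, gripper open.
Joint ranges: [-169.43, 169.43], [-51.17, 129.36], [1.28, 143.12], [-76.62, 256.62], [0, 156.53], [-152.29, 152.29]. Speed limits (degrees/s): [136.94, 136.94, 159.86, 180, 180, 180].

### API

Orientations are given as [roll, pitch, yaw] about the fixed x, y, z axes, in that order (R = Rz(yaw) Ry(pitch) Rx(roll)).
In Python, from bench import sense, snapshot, calibration, hand_in gives the robot as it stands.
- The arm moves only by the shell command python3 -m crank 'ROWS' [FORCE]. ROWS is JSON, a list of rows, each a list of 5 numbers: the shift along the tool's x, y, z in cm, then the turn about the tool's z in rad, then the finger opening in cm, from 0 to 8.54. A call has 1 to 20 rows; each row is the pose to reach, as a shift and turn from the pose commanded when the call began, along the tool's axes at that moment; what a row does not reach only later rows make up. A row lasts 1/10 s, in which the tool goes at most 50 mm and 8.59 degrees, less where a joint would pass 70% of its speed; a pose out of reach is approached as far as the arm can. A call with a gripper value outside its range is refused whole. The fingers move at their own pace and stop on an object; FORCE is the grip in N (left out, the last holds). Time passes only in rows, so rows that repeat a pose let the fingers close. It gives the time, the measured TCP pose, the force, the opening and the grip force at its end, in the units of the state.
- sense(): the state, without advancing time (a new reading comes with each control period).
- snapshot(name): name is "scene" or "top"; returns (picture, depth): 384x512x3 uint8, red, green, blue; 384x512 float32, mm along the optical axis (not along the pixel's ray), 0 where there is no reading.
- calibration(name): a dict with "fovy" (degrees; the focal length in pixels is half the picture's height over the tangent of half this angle, whatever the lens; pixels are square), "cx", "cy" (the principal point, pixels), "rvec" (rotation vector, rad) and "tvec" (3), from world to camera coordinates, as OpenCV has them. Camera axes: x right, y down, z forward; pixel columns grow to the right and rows downward; lengths in mm; the calibration is good to about 2 mm. A picture is of the moment at which its call begins. calibration takes no time and is no camera call.
- hand_in(): hands the job in; it is judged then, once.
The state is a dict: "time": time; "joint_pos": joint angles; "qd": joint speeds; "joint_efforts": joint torques, N m; "tool_pos": TCP position; "tcp_rot": TCP orientation; "ft_force": force on the tool from outside, world axes, zero at the start; "wrist_torque": the same for the moment, N m; "finger_gap": finger opening in mm; "grip_force": force on a finger pad.
Only numpy, scipy, OpenCV 4.12 (cv2) and the standard library are available. Lean on these libraries where they do the work, as an engineer would, in place of code of your own. Each camera call takes 0.05 s, during which the arm holds its last target. There are 200 camera calls.

### The job

Without gripping or lifting it, use the fingertips to push the flat grey lid across the bench against the edge of the white board until it tips up on edge there and flips over onto the board, so that it lies with its rimmed inner side up. Then push it on across the board until its leading long edge lies square against the aluminium stop strip, within the strip's length. Leave the pen, the bottle and the jar where they stand.

Things in the scene. Friction and masses are not known exactly. Their poses are not given: they have to be found in the camera images.
- lid: Loose grey plastic box lid, 0.1-0.2 kg: plate 80 (x) x 110 (y) x 6 mm; on its inner side a rim 66 x 96 mm stands 10 mm out, 7 mm in from the edges; 16 mm thick in all. Origin at its centre, half-way up; z out of the plain outer face. Starts on the bench rim down (z up), long sides within 20 deg of the board's edge; flipped, z points down. Its sides rub well on fingertips.
- board: White-topped board fixed on the bench (height 0), 220 (x) x 380 (y) x 18 mm high; origin at its underside's centre. +x is the pushing direction; the lid starts on the bench at x -225 to -175, y within 25 mm. Behind the stop strip a fixed grey test block, x 55 to 101 mm, 150 mm long, with pens in it, up to 95 mm above the bench.
- edge (a point): Middle of the top of the board's near edge, a vertical wall 18 mm high along y (board x = -110 mm) that the lid is pushed against; axes as the board's.
- stop (a point): Stop strip on the board: middle of the foot of the face that the lid is pushed against (board x = 30 mm), at board-top height. The aluminium strip is 12 mm thick, 14 mm high, 220 mm long in y. Axes as the board's.
- pen: Bystander: green pen body standing upright on the board beside the lid's path, 17 mm diameter, 95 mm high; origin at the centre of its foot.
- bottle: Bystander: pale plastic bottle standing on the bench beside the lid's path, 56 mm diameter, 130 mm high; origin at the centre of its foot.
- jar: Bystander: small pale jar with a grey cap standing on the board, 44 mm diameter, 50 mm high; origin at the centre of its foot.
Things that resemble listed ones, but are neither listed nor needed, are in the scene too. What is meant by the lid is not blue or brown, and is the smaller of those in its own colour.

How it is judged:
By the outcome, as a careful person would: the job done as asked, in the order asked, and still so for the second after the job is handed in, with the robot touching nothing.
It also fails if it takes over 61 s, if anything falls off the work surface, if the arm or the gripper's body presses on something with over 40 N, if the wrist force passes 120 N, or if a joint passes its speed limit or range.

## Working session

There is one attempt and no reset: what is moved stays moved. The work goes in short steps, Python scripts to look and compute and a shell command to move; the robot and the scene stay as the last step left them, time stands still between calls to the robot, and variables do not carry over. Pictures are saved under pics/ and viewed, at most 10 in all, crops included, and the job is handed in when it is done.

```bash
mkdir -p pics; cat > h.py <<'E'
import numpy as np, cv2
from bench import sense, snapshot, calibration, hand_in
def cam(n):
    c=calibration(n); R=cv2.Rodrigues(np.array(c["rvec"],float))[0]; t=np.array(c["tvec"],float).ravel()
    f=192/np.tan(np.radians(c["fovy"])/2); return R,t,f,c["cx"],c["cy"]
def ray(n,u,v,z):
    R,t,f,cx,cy=cam(n); o=-R.T@t; d=R.T@np.array([(u-cx)/f,(v-cy)/f,1]); return o+d*(z-o[2])/d[2]
def cloud(n,depth):
    R,t,f,cx,cy=cam(n); v,u=np.indices(depth.shape); p=np.stack([(u-cx)/f*depth,(v-cy)/f*depth,depth],-1)
    return (p-t)@R
def save(n,name):
    p,d=snapshot(n); cv2.imwrite(f"pics/{name}.png",p[:,:,::-1]); np.save(f"pics/{name}.npy",d); return p,d
E
python3 - <<'E'
from h import *
a,_=save("top","t0"); b,_=save("scene","s0")
s=sense(); print(s["tool_pos"],s["tcp_rot"],s["ft_force"],s["time"])
for n in("top","scene"): R,t,*_=cam(n); print(n,calibration(n),-R.T@t)
E
```

```text
[ 261.26768724 -539.62556496  252.3310538 ] [-1.79905078e+02 -7.92813391e-03  2.58286322e+01] [-0.60171879 -0.81768904  0.28886583] 0.1
top {'fovy': 46.917821555763375, 'cx': 255.15855701570038, 'cy': 188.1635535213718, 'rvec': array([ 2.1354201 , -2.13997881,  0.14905789]), 'tvec': array([-90.59121186, 536.42254962, 997.0561921 ])} [ 380.45466937 -103.53364693 1065.18167376]
scene {'fovy': 47.303260451670596, 'cx': 252.8173653357995, 'cy': 191.09171314509663, 'rvec': array([ 0.74173931,  2.60938667, -1.10339771]), 'tvec': array([ 520.65359286, -121.44626479, 1175.99853653])} [930.78879092 515.82666835 732.36397497]
```

View pics/t0.png

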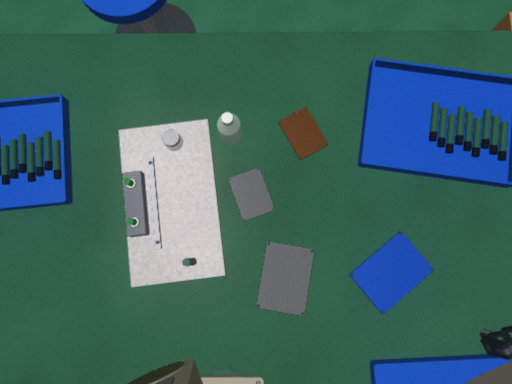

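View pics/s0.png

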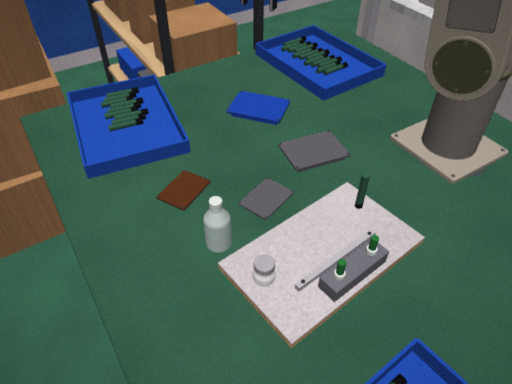

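Top view: the small grey lid is at (251,194) and the board spans (119,130)–(224,275). The strip is at (155,203), the pen at (190,262), the bottle at (229,125) and the jar at (171,138). The larger decoy lid is at (286,278).

```bash
cat > m.py <<'E'
from h import *
def board():
    p=cv2.imread("pics/t0.png").astype(int)
    m=((p.min(2)>140)).astype(np.uint8); m[:, :110]=0; m[:110]=0; m[295:]=0; m[:,235:]=0
    m=cv2.morphologyEx(m,cv2.MORPH_OPEN,np.ones((3,3)))
    c=max(cv2.findContours(m,0,2)[0],key=cv2.contourArea)
    return cv2.minAreaRect(c)
def tobox(pts): return cv2.minAreaRect(np.float32(pts))
def lidpix(p):
    p=p.astype(int); return ((p.max(2)-p.min(2)<25)&(p.min(2)>45)&(p.max(2)<125)).astype(np.uint8)
E
python3 - <<'E'
from m import *
r=board(); b=cv2.boxPoints(r); w=np.array([ray("top",u,v,18)[:2] for u,v in b]); print("board px",b.round(1).tolist()); print(w.round(1)); print(tobox(w))
p=cv2.imread("pics/t0.png"); m=lidpix(p)
c=[x for x in cv2.findContours(m,0,2)[0] if cv2.contourArea(x)>300]
for x in c:
    q=cv2.boxPoints(cv2.minAreaRect(x)); 
    if 150<q[:,1].mean()<320 and 100<q[:,0].mean()<330:
        w=np.array([ray("top",u,v,16)[:2] for u,v in q]);print(q.mean(0),w.round(1).tolist(),tobox(w))
for n,u,v,z in[("strip a",152,160,32),("strip b",158,246,32),("pentop",186,262,113),("penfoot",194,262,18),("bottle",229,125,60),("bottlecap",227,118,130),("jar",171,137,68),("lidc",251,194,16)]: print(n,ray("top",u,v,z).round())
E
```

```text
board px [[113.5999984741211, 129.0], [207.39999389648438, 118.5999984741211], [224.89999389648438, 276.1000061035156], [131.10000610351562, 286.5]]
[[687.3 255.7]
 [712.7  25.6]
 [332.9 -20.8]
 [309.2 197.2]]
((510.08306884765625, 117.44175720214844), (385.39825439453125, 231.51345825195312), 6.971813201904297)
[285.0811 278.0135] [[261.6, -91.3], [415.3, -117.9], [396.3, -231.5], [243.6, -202.6]] ((328.9596252441406, -161.4086151123047), (115.22681427001953, 156.55462646484375), 80.19512939453125)
[250.80823 193.82193] [[564.4, -23.2], [593.4, -99.8], [488.5, -138.1], [460.3, -62.5]] ((526.6638793945312, -81.25383758544922), (111.63557434082031, 81.9198226928711), 20.690948486328125)
strip a [606. 155.  32.]
strip b [402. 134.  32.]
pentop [367.  55. 113.]
penfoot [365.  52.  18.]
bottle [684. -31.  60.]
bottlecap [678. -31. 130.]
jar [653. 104.  68.]
lidc [526. -81.  16.]
```

```bash
python3 -m crank '[[41,-21.5,0,-1.233,6],[41,-21.5,0,-1.233,6],[41,-21.5,0,-1.233,6],[41,-21.5,0,-1.233,6],[41,-21.5,0,-1.233,6],[41,-21.5,0,-1.233,6],[41,-21.5,0,-1.233,6],[41,-21.5,0,-1.233,6],[41,-21.5,0,-1.233,6],[41,-21.5,0,-1.233,6],[41,-21.5,0,-1.233,6],[41,-21.5,10,-1.233,6],[41,-21.5,16,-1.233,6],[41,-21.5,19,-1.233,6],[41,-21.5,19.5,-1.233,6],[41,-21.5,19.5,-1.233,6],[41,-21.5,19.5,-1.233,6]]'
python3 - <<'E'
from h import *
p,d=save("scene","s1"); cv2.imwrite("pics/s1c.png",cv2.resize(p[100:300,160:400,::-1],(720,600)))
E
```

```text
time: 1.8
tool_pos: [535.7, -168.8, 58.3]
tcp_rot: [-179.9, -0.1, 96.4]
ft_force: [-0.6, 0.2, 0.2]
finger_gap: 60.4
grip_force: 0.0
```

View pics/s1c.png

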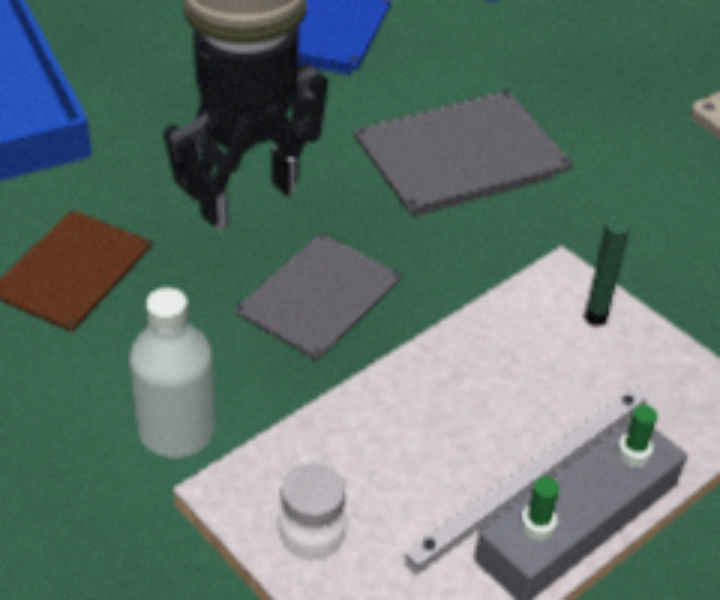

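The gripper is behind the lid, with its fingertips at crop (213,222) and (290,192), and nothing has been disturbed. I'll get the fingertip height from depth.

```bash
python3 - <<'E'
from h import *
d=np.load("pics/s1.npy"); c=cloud("scene",d)
s=np.array([535.7,-168.8]); q=c[(d>0)&(np.linalg.norm(c[...,:2]-s,axis=-1)<75)]
q=q[q[:,2]>15]; t=q[q[:,2]<60]
x=np.radians(96.4); tx=np.array([np.cos(x),np.sin(x)]); ty=np.array([np.sin(x),-np.cos(x)])
print(np.sort(q[:,2])[:30].round(1)); 
print("front tx",np.percentile((t[:,:2]-s)@tx,[2,50,98]).round(1),"ty",np.percentile((t[:,:2]-s)@ty,[2,98]).round(1))
E
```

```text
[15.  15.  15.  15.  15.  15.1 15.1 15.1 15.1 15.1 15.1 15.2 15.2 15.2
 15.2 15.2 15.2 15.2 15.2 15.2 15.3 15.3 15.3 15.3 15.3 15.3 15.3 15.4
 15.4 15.4]
front tx [-9.2 41.6 72.7] ty [-41.4  43.9]
```

```bash
python3 - <<'E'
from h import *
d=np.load("pics/s1.npy"); c=cloud("scene",d)
s=np.array([535.7,-168.8]); x=np.radians(96.4); tx=np.array([np.cos(x),np.sin(x)]); ty=np.array([np.sin(x),-np.cos(x)])
r=c[...,:2]-s; a=r@tx; b=r@ty
m=(d>0)&(abs(a)<20)&(abs(b)<60)
print(np.histogram(c[...,2][m],bins=np.arange(-5,80,5)))
t=m&(c[...,2]>35)&(c[...,2]<55); print(np.sort(c[...,2][m&(c[...,2]>12)])[:12].round(1),a[t].min(),a[t].max(),b[t].min(),b[t].max())
E
python3 -m crank '[[0,0,1,0,6],[0,0,2,0,6],[0,0,2.4,0,6],[0,0,2.4,0,6],[0,0,2.4,0,6]]'
```

```text
(array([438,  98,   0,   0,   0,   0,   0,   0,   0,  15,  22,  30,  27,
        25,  29,  29]), array([-5,  0,  5, 10, 15, 20, 25, 30, 35, 40, 45, 50, 55, 60, 65, 70, 75]))
[40.8 41.1 41.1 41.3 41.6 42.1 42.2 42.6 42.7 42.9 43.  43.9] -11.618268354723087 12.652591906063206 -42.140266376296275 43.84850632752865
time: 2.35
tool_pos: [536.8, -167.8, 34.4]
tcp_rot: [-180.0, -0.0, 96.5]
ft_force: [0.0, -0.3, -0.1]
finger_gap: 59.8
grip_force: 0.0
```

```bash
python3 -m crank '[[0,0,0.6,0,6],[0,0,1.0,0,6],[0,0,1.2,0,6],[0,0,1.2,0,6],[1,0,1.2,0,6],[2,0,1.2,0,6],[2.5,0,1.2,0,6],[3,0,1.2,0,6],[3.5,0,1.2,0,6],[4,0,1.2,0,6],[4.5,0,1.2,0,6],[5,0,1.2,0,6],[5.5,0,1.2,0,6],[6,0,1.2,0,6],[6.5,0,1.2,0,6],[7,0,1.2,0,6],[7,0,1.2,0,6],[7,0,1.2,0,6]]'
python3 - <<'E'
from m import *
p,d=save("top","t2"); save("scene","s2"); s=sense(); print(s["tool_pos"],s["ft_force"])
p,_=snapshot("scene"); cv2.imwrite("pics/s2c.png",cv2.resize(p[120:270,180:360,::-1],(720,600)))
E
```

```text
time: 4.15
tool_pos: [528.9, -98.1, 22.3]
tcp_rot: [-180.0, -0.0, 96.5]
ft_force: [-0.2, 0.5, -0.6]
finger_gap: 60.0
grip_force: 0.0
[528.96572617 -98.4079373   22.33095422] [-0.21965137 -0.54477968 -0.17744952]
```

View pics/s2c.png

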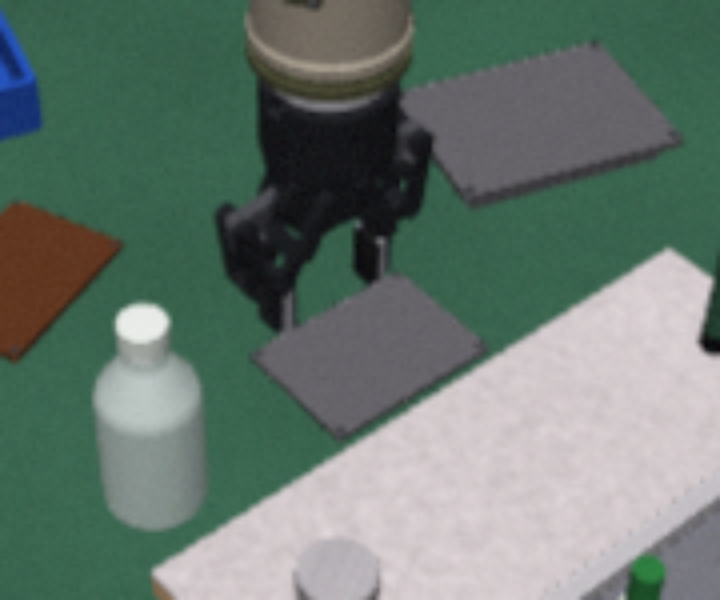

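The lid is now square to the fingers and about 1 cm short of the wall, with its leading edge running from (340,435) to (485,348). I'll continue gently to contact.

```bash
python3 -m crank '[[0.3,0,0,0,6],[0.6,0,0,0,6],[0.8,0,0,0,6],[0.9,0,0,0,6],[0.9,0,0,0,6]]'; python3 -m crank '[[0.1,0,0,0,6],[0.2,0,0,0,6],[0.2,0,0,0,6]]';python3 -m crank '[[0.1,0,0,0,6],[0.1,0,0,0,6]]'
```

```text
time: 4.8
tool_pos: [527.9, -89.1, 22.3]
tcp_rot: [-180.0, -0.0, 96.5]
ft_force: [-1.0, 0.2, 0.8]
finger_gap: 60.2
grip_force: 0.0
time: 5.1
tool_pos: [527.8, -87.7, 22.4]
tcp_rot: [180.0, 0.0, 96.5]
ft_force: [1.3, -2.7, -0.7]
finger_gap: 60.7
grip_force: 1.3
time: 5.3
tool_pos: [528.0, -87.4, 22.6]
tcp_rot: [180.0, 0.1, 96.5]
ft_force: [1.8, -7.7, 0.2]
finger_gap: 60.4
grip_force: 3.4
```

Contact is made. I'll preload and start lifting.

```bash
python3 -m crank '[[0.15,0,0,0,6],[0.15,0,0,0,6]]'; python3 -m crank '[[0.05,0,-0.2,0,6],[0.05,0,-0.4,0,6],[0.05,0,-0.6,0,6],[0.05,0,-0.8,0,6],[0.1,0,-1.0,0,6],[0.12,0,-1.2,0,6],[0.12,0,-1.2,0,6]]'
python3 - <<'E'
from m import *
p,d=save("scene","s3"); cv2.imwrite("pics/s3c.png",cv2.resize(p[120:270,180:360,::-1],(720,600)))
E
```

```text
time: 5.5
tool_pos: [528.3, -87.2, 23.0]
tcp_rot: [179.9, 0.2, 96.5]
ft_force: [1.7, -12.5, 0.1]
finger_gap: 59.9
grip_force: 6.4
time: 6.2
tool_pos: [528.2, -86.5, 35.5]
tcp_rot: [179.9, 0.3, 96.5]
ft_force: [0.0, -14.9, 1.0]
finger_gap: 59.9
grip_force: 7.3
```

View pics/s3c.png

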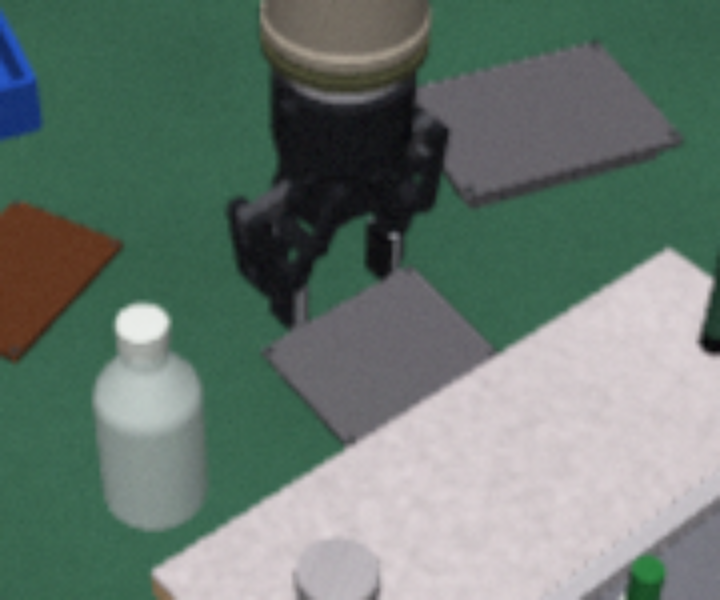

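The lid touches the wall and the fingers are up. The picture doesn't show clearly whether its trailing edge (265,350)–(410,270) lifted, so I'll check the depth.

```bash
cat > prof.py <<'E'
from m import *
def prof(name="tmp",snap=True):
    p,d=save("scene",name) if snap else (cv2.imread(f"pics/{name}.png"),np.load(f"pics/{name}.npy"))
    c=cloud("scene",d); x=np.radians(96.5); tx=np.array([np.cos(x),np.sin(x)]); r=c[...,:2]-[523,2.4]; a=r@tx; b=r@[-tx[1],tx[0]]
    p=p.astype(int); m=(d>0)&(abs(b)<60)&(p.max(2)-p.min(2)<25)&(p.max(2)<140)&(p.min(2)>50)
    for lo in range(-100,140,10):
        k=m&(a>=lo)&(a<lo+10)
        if k.sum()>8: print(lo,k.sum(),np.percentile(c[...,2][k],[10,50,90]).round(1),"y",np.percentile(b[k],[5,95]).round())
E
python3 -c "
from prof import prof
prof('s2',False);print();prof('s3',False)"
```

```text
-100 316 [ 32.7 251.4 367.6] y [-47.  42.]
-90 390 [ 14.1 223.6 308.4] y [-50.  36.]
-80 473 [ 14.2 221.3 295.7] y [-54.  33.]
-70 1011 [ 15.3 245.9 292.8] y [-48.  27.]
-60 598 [ 14.3 336.8 394.8] y [-58.  25.]
-50 446 [ 13.9 327.3 412.5] y [-47.  32.]
-40 621 [ 14.2 397.6 424.7] y [-41.  31.]
-30 1046 [ 15.4 385.2 432.3] y [-27.  36.]
-20 1062 [ 14.9 393.9 443.1] y [-30.  56.]
-10 188 [ 12.  388.  449.3] y [-41.  60.]

-100 212 [122.4 285.7 393.1] y [-44. -32.]
-90 292 [122.3 273.5 382.5] y [-47. -26.]
-80 439 [ 26.3 234.1 330.1] y [-48.  38.]
-70 466 [ 24.5 229.6 314.8] y [-51.  34.]
-60 781 [ 23.7 252.5 307.6] y [-54.  30.]
-50 872 [ 22.4 268.9 393.2] y [-58.  20.]
-40 557 [ 19.8 349.1 419.4] y [-53.  31.]
-30 562 [ 18.  342.9 432.9] y [-47.  31.]
-20 1003 [ 17.4 398.9 440.6] y [-32.  33.]
-10 1132 [ 17.  404.  451.1] y [-23.  54.]
0 239 [378.  423.9 460.7] y [51. 60.]
```

It has lifted: the trailing edge is up 12 mm and the leading edge is against the wall. I'll continue along the arc.

```bash
sed -i 's/m=(d>0)&/m=(d>0)\&(c[...,2]<115)\&/' prof.py
python3 -m crank '[[0.05,0,-0.3,0,6],[0.1,0,-0.6,0,6],[0.15,0,-0.9,0,6],[0.22,0,-1.2,0,6],[0.3,0,-1.5,0,6],[0.4,0,-1.8,0,6],[0.52,0,-2.1,0,6],[0.64,0,-2.4,0,6],[0.8,0,-2.7,0,6],[0.8,0,-2.7,0,6]]'
python3 -c "
from prof import prof
prof('s4')"
```

```text
time: 7.25
tool_pos: [527.5, -77.9, 63.0]
tcp_rot: [179.9, 0.2, 96.5]
ft_force: [-1.2, -12.6, 5.8]
finger_gap: 60.4
grip_force: 5.7
-80 30 [51.  62.2 80.2] y [-34.  45.]
-70 193 [50.1 53.1 67.5] y [-53.  41.]
-60 233 [44.  47.3 50.5] y [-55.  43.]
-50 231 [38.2 41.2 44.2] y [-56.  44.]
-40 227 [31.9 35.1 38.3] y [-54.  43.]
-30 219 [26.8 29.3 32.7] y [-53.  42.]
-20 241 [20.1 23.3 27.2] y [-56.  43.]
-10 192 [15.2 17.4 20.7] y [-55.  44.]
```

```bash
python3 -m crank '[[0.2,0,-0.3,0,6],[0.4,0,-0.6,0,6],[0.62,0,-0.9,0,6],[0.85,0,-1.2,0,6],[1.1,0,-1.5,0,6],[1.35,0,-1.7,0,6],[1.6,0,-1.95,0,6],[1.9,0,-2.2,0,6],[2.2,0,-2.4,0,6],[2.5,0,-2.55,0,6],[2.8,0,-2.7,0,6],[2.8,0,-2.7,0,6]]'
python3 -c "
from prof import prof
prof('s5')"
```

```text
time: 8.5
tool_pos: [523.2, -47.5, 88.4]
tcp_rot: [180.0, -0.0, 96.5]
ft_force: [-0.7, 0.2, 0.4]
finger_gap: 60.3
grip_force: 0.0
-90 129 [13.2 14.8 16.4] y [-56.  45.]
-80 153 [13.1 14.9 16.1] y [-55.  44.]
-70 148 [13.  14.8 16.4] y [-55.  43.]
-60 155 [13.2 14.8 16.4] y [-53.  44.]
-50 185 [13.8 15.1 81.2] y [-54.  45.]
-40 206 [13.3 15.1 96.6] y [-52.  42.]
-30 164 [13.4 14.9 16.5] y [-54.  44.]
-20 198 [11.  14.3 16.1] y [-55.  43.]
-10 16 [11.9 13.6 16.3] y [-3. 43.]
```

It slipped at high tilt because the tips rose above the edge, and it fell back flat at the wall. I'll retry with lower tips, a recentred push and more forward than up beyond 30°.

```bash
python3 -m crank '[[-2,0.3,0,0,6],[-5,0.6,0,0,6],[-7,1,0,0,6],[-7.2,1,0,0,6],[-7.2,1,2,0,6],[-7.2,1,5,0,6],[-7.2,1,6.3,0,6],[-7.2,1,6.7,0,6],[-7.2,1,6.8,0,6],[-7.2,1,6.8,0,6]]'; python3 -m crank '[[0.5,0,0,0,6],[1,0,0,0,6],[1.5,0,0,0,6],[2,0,0,0,6],[2.4,0,0,0,6],[2.7,0,0,0,6],[2.9,0,0,0,6],[2.9,0,0,0,6]]'
```

```text
time: 9.55
tool_pos: [542.0, -118.4, 21.4]
tcp_rot: [179.9, 0.0, 96.5]
ft_force: [-0.5, -0.6, -0.8]
finger_gap: 60.1
grip_force: 0.0
time: 10.35
tool_pos: [537.9, -89.3, 20.3]
tcp_rot: [-180.0, -0.0, 96.5]
ft_force: [0.1, -1.0, 0.2]
finger_gap: 60.6
grip_force: 0.0
```

```bash
python3 -m crank '[[0.2,0,0.1,0,6],[0.3,0,0.1,0,6],[0.4,0,0.1,0,6],[0.55,0,0.1,0,6],[0.55,0,0.1,0,6]]';  python3 -m crank '[[0,0,-0.2,0,6],[0.05,0,-0.4,0,6],[0.05,0,-0.6,0,6],[0.05,0,-0.8,0,6],[0.1,0,-1.0,0,6],[0.12,0,-1.2,0,6],[0.17,0,-1.5,0,6],[0.22,0,-1.8,0,6],[0.27,0,-2.1,0,6],[0.34,0,-2.4,0,6],[0.44,0,-2.7,0,6],[0.54,0,-3,0,6],[0.66,0,-3.3,0,6],[0.8,0,-3.6,0,6],[0.95,0,-3.8,0,6],[0.95,0,-3.8,0,6]]'
python3 -c "
from prof import prof
prof('s6')"
```

```text
time: 10.85
tool_pos: [538.2, -86.1, 19.9]
tcp_rot: [179.9, 0.2, 96.5]
ft_force: [1.0, -10.5, -0.3]
finger_gap: 59.7
grip_force: 5.4
time: 12.45
tool_pos: [537.2, -75.8, 58.4]
tcp_rot: [179.9, 0.1, 96.5]
ft_force: [0.4, -7.1, 4.0]
finger_gap: 60.1
grip_force: 3.6
-80 19 [45.3 59.3 77.3] y [-45.  36.]
-70 180 [47.4 50.3 68.4] y [-52.  40.]
-60 236 [41.  44.7 48.2] y [-56.  44.]
-50 231 [34.8 38.  41.4] y [-55.  43.]
-40 235 [28.1 31.6 35.3] y [-56.  44.]
-30 240 [21.7 25.1 28.7] y [-55.  42.]
-20 238 [15.1 18.5 21.8] y [-56.  43.]
-10 140 [11.3 13.3 16. ] y [-55.  45.]
```

```bash
python3 -m crank '[[0.3,0,-0.2,0,6],[0.6,0,-0.4,0,6],[0.9,0,-0.6,0,6],[1.2,0,-0.8,0,6],[1.5,0,-1.0,0,6],[1.5,0,-1.0,0,6]]'
python3 -c "
from prof import prof
prof('s7')"
```

```text
time: 13.1
tool_pos: [535.4, -60.4, 68.5]
tcp_rot: [179.9, 0.1, 96.5]
ft_force: [0.0, -7.4, 7.1]
finger_gap: 60.0
grip_force: 4.9
-60 79 [62.8 70.8 86.2] y [-43.  36.]
-50 272 [55.6 61.  65.6] y [-55.  43.]
-40 317 [43.1 48.9 54.9] y [-56.  44.]
-30 298 [30.2 36.2 41.7] y [-54.  44.]
-20 309 [18.  23.9 29.2] y [-55.  43.]
-10 165 [10.2 13.7 17.5] y [-56.  43.]
```

```bash
python3 -m crank '[[0.3,0,-0.15,0,6],[0.6,0,-0.3,0,6],[0.9,0,-0.45,0,6],[1.2,0,-0.6,0,6],[1.5,0,-0.75,0,6],[1.8,0,-0.9,0,6],[2.1,0,-1.0,0,6],[2.1,0,-1.0,0,6]]'
python3 -c "
from prof import prof
prof('s8')"
```

```text
time: 13.95
tool_pos: [534.2, -41.8, 81.3]
tcp_rot: [179.8, 0.3, 96.5]
ft_force: [-7.8, -16.1, 26.9]
finger_gap: 59.8
grip_force: 15.2
-40 84 [67.5 82.9 99.5] y [-45.  30.]
-30 338 [60.7 69.4 75.3] y [-55.  42.]
-20 493 [33.7 46.  57.7] y [-56.  42.]
-10 324 [14.2 22.  30.2] y [-56.  43.]
```

At about 67° the tips are bearing on the rim (27 N upward). I'll relieve that by moving up and forward.

```bash
python3 -m crank '[[0.05,0,-0.3,0,6],[0.1,0,-0.6,0,6],[0.3,0,-0.75,0,6],[0.3,0,-0.75,0,6]]'
python3 -m crank '[[0.2,0,-0.1,0,6],[0.4,0,-0.2,0,6],[0.6,0,-0.3,0,6],[0.8,0,-0.4,0,6],[0.8,0,-0.4,0,6]]'
python3 -c "
from prof import prof
prof('s9')"
```

```text
time: 14.4
tool_pos: [532.3, -35.6, 85.2]
tcp_rot: [179.9, 0.0, 96.5]
ft_force: [1.3, -2.9, 5.8]
finger_gap: 60.1
grip_force: 3.2
time: 14.9
tool_pos: [530.3, -27.4, 88.2]
tcp_rot: [-179.9, -0.0, 96.5]
ft_force: [0.6, 0.2, 0.9]
finger_gap: 59.9
grip_force: 0.5
-80 11 [-2.6 -0.7  0.3] y [-6. 51.]
-30 88 [ 68.8  72.7 101.4] y [-46.  36.]
-20 118 [ 71.2  78.  101.6] y [-57.  43.]
-10 870 [21.8 48.4 73.7] y [-55.  42.]
```

```bash
python3 -m crank '[[0.4,0,0,0,6],[0.8,0,0,0,6],[1.2,0,0.1,0,6],[1.6,0,0.2,0,6],[2,0,0.3,0,6],[2.4,0,0.4,0,6],[2.8,0,0.5,0,6],[3.2,0,0.6,0,6],[3.6,0,0.7,0,6],[4,0,0.8,0,6],[4,0,0.8,0,6],[4,0,0.8,0,6]]'
python3 - <<'E'
from prof import *
prof('s10'); p=cv2.imread('pics/s10.png'); cv2.imwrite("pics/s10c.png",cv2.resize(p[130:330,180:420],(720,600)))
E
```

```text
time: 16.15
tool_pos: [526.4, 12.3, 80.9]
tcp_rot: [180.0, -0.0, 96.5]
ft_force: [0.7, -0.3, 0.4]
finger_gap: 60.1
grip_force: 0.0
-30 102 [21.7 29.4 32.2] y [-57.  32.]
-20 152 [20.8 23.9 32. ] y [-57.  35.]
-10 167 [21.3 22.9 31.4] y [-57.  35.]
0 165 [21.5 23.3 31.8] y [-57.  35.]
10 219 [22.  24.7 84.2] y [-57.  36.]
20 176 [22.2 26.  87.3] y [-57.  37.]
30 160 [24.7 33.  35.3] y [-58.  37.]
40 96 [24.2 27.6 33.8] y [-50.  37.]
```

View pics/s10c.png

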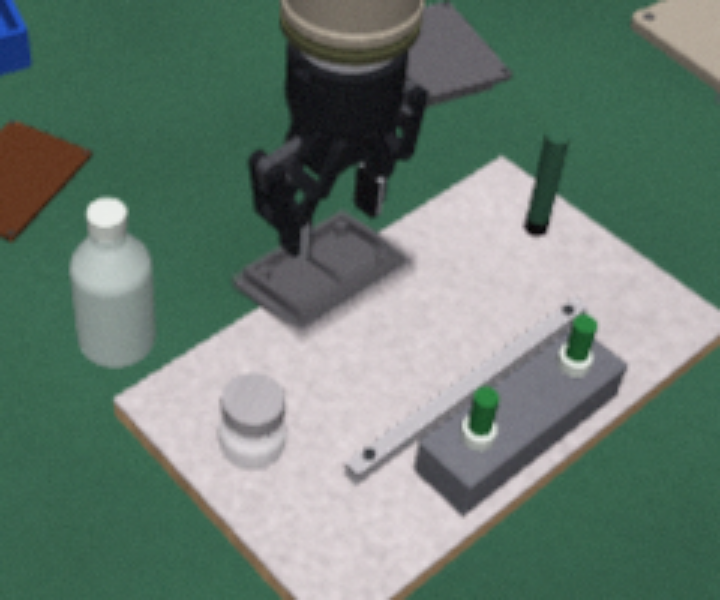

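The lid has flipped onto the board rim-up, with corners near crop (235,280), (300,328), (412,262) and (340,215). It overhangs the wall slightly, and the bystanders are untouched. I'll go behind it and push on.

```bash
python3 -m crank '[[-2,0.2,0,0,6],[-5,0.6,0,0,6],[-6.5,0.6,0,0,6],[-6.7,0.6,0,0,6],[-6.7,0.6,1,0,6],[-6.7,0.6,3,0,6],[-6.7,0.6,3.8,0,6],[-6.7,0.6,4,0,6],[-6.7,0.6,4,0,6],[-6.7,0.6,4,0,6]]'
python3 - <<'E'
from prof import *
# edge fits from first top picture: board near edge & strip
p=cv2.imread('pics/t0.png').astype(int)
b=p.min(2)>140
E=[]
for v in range(135,265,3):
    r=np.where(b[v,195:235])[0]
    if len(r): E.append(ray("top",195+r.max()+.5,v,18)[:2])
vx,vy,x0,y0=cv2.fitLine(np.float32(E),cv2.DIST_HUBER,0,.01,.01).ravel(); print("edge ang",np.degrees(np.arctan(vy/vx)),"y at 523",y0+vy/vx*(523-x0))
prof('s11')
E
```

```text
time: 17.2
tool_pos: [540.4, -53.9, 41.4]
tcp_rot: [180.0, 0.0, 96.5]
ft_force: [-0.3, 0.4, -0.4]
finger_gap: 59.6
grip_force: 0.0
edge ang 6.9669695 y at 523 2.5170336
-60 20 [ -3.4  30.5 113. ] y [-48.  44.]
-50 68 [ 0.2 43.2 62.3] y [-49.  41.]
-30 131 [23.3 31.2 33.9] y [-57.  31.]
-20 191 [22.1 24.3 33. ] y [-57.  34.]
-10 174 [21.4 23.4 32.1] y [-57.  35.]
0 167 [21.4 23.5 31. ] y [-57.  35.]
10 174 [21.4 23.1 31.8] y [-57.  35.]
20 149 [21.8 23.5 32.2] y [-57.  35.]
30 123 [24.2 32.  33.6] y [-58.  35.]
40 269 [20.7 23.6 31.4] y [-55.  39.]
```

```bash
python3 -m crank '[[0.5,0,0.2,-0.008,6],[1.0,0,0.2,-0.008,6],[1.5,0,0.2,-0.008,6],[2,0,0.2,-0.008,6],[2.5,0,0.2,-0.008,6],[3,0,0.2,-0.008,6],[3.5,0,0.2,-0.008,6],[4,0,0.2,-0.008,6],[4.5,0,0.2,-0.008,6],[5,0,0.2,-0.008,6],[5.5,0,0.2,-0.008,6],[6,0,0.2,-0.008,6],[6.5,0,0.2,-0.008,6],[7,0,0.2,-0.008,6],[7.5,0,0.2,-0.008,6],[8,0,0.2,-0.008,6],[8.5,0,0.2,-0.008,6],[8.9,0,0.2,-0.008,6],[9.2,0,0.2,-0.008,6],[9.2,0,0.2,-0.008,6]]'
python3 - <<'E'
from prof import *
prof('s12'); p=cv2.imread('pics/s12.png'); cv2.imwrite("pics/s12c.png",cv2.resize(p[150:310,220:420],(750,600)))
E
```

```text
time: 19.25
tool_pos: [529.6, 37.8, 38.8]
tcp_rot: [180.0, -0.0, 97.0]
ft_force: [0.0, -1.1, 0.3]
finger_gap: 60.0
grip_force: 0.5
20 11 [26.1 34.5 48.7] y [-54.  20.]
30 17 [15.3 33.2 63.5] y [-55.  43.]
40 100 [23.8 44.8 78.3] y [-55.  43.]
50 232 [22.7 30.6 33.8] y [-55.  34.]
60 206 [21.5 23.9 32.2] y [-57.  35.]
70 187 [21.3 23.4 30.1] y [-57.  36.]
80 184 [21.6 23.5 31.4] y [-57.  36.]
90 195 [21.3 23.4 31.4] y [-56.  36.]
100 161 [21.8 24.3 32.6] y [-57.  36.]
110 270 [22.  29.1 33.5] y [-56.  36.]
120 113 [20.5 22.3 23.9] y [-55.  40.]
```

View pics/s12c.png

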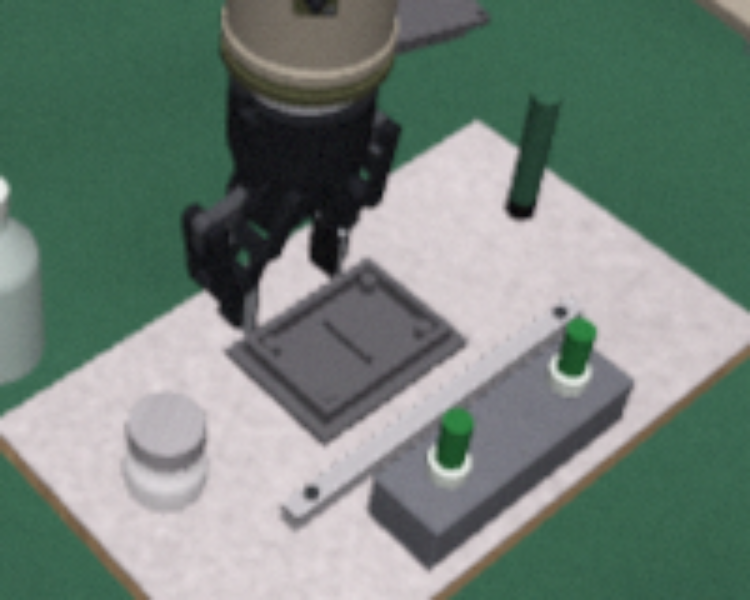

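The lid is square and about 12 mm short of the strip, with its leading edge running from (325,440) to (465,342).

```bash
python3 -m crank '[[0.3,0,0,0,6],[0.6,0,0,0,6],[0.8,0,0,0,6],[1.0,0,0,0,6],[1.0,0,0,0,6]]'; python3 -m crank '[[0.1,0,0,0,6],[0.2,0,0,0,6],[0.3,0,0,0,6],[0.3,0,0,0,6]]'; python3 -m crank '[[0.1,0,0,0,6],[0.2,0,0,0,6],[0.2,0,0,0,6]]'
```

```text
time: 19.8
tool_pos: [528.3, 47.6, 38.7]
tcp_rot: [-180.0, -0.0, 96.9]
ft_force: [0.5, 0.4, 0.1]
finger_gap: 59.8
grip_force: 0.1
time: 20.2
tool_pos: [528.0, 50.3, 38.7]
tcp_rot: [-180.0, -0.0, 96.9]
ft_force: [0.2, -0.4, 0.6]
finger_gap: 59.9
grip_force: 0.1
time: 20.5
tool_pos: [527.8, 52.3, 38.8]
tcp_rot: [180.0, -0.0, 96.9]
ft_force: [0.8, -0.9, 0.2]
finger_gap: 60.3
grip_force: 0.1
```

```bash
python3 -m crank '[[0.1,0,0,0,6],[0.2,0,0,0,6],[0.2,0,0,0,6]]'; python3 -m crank '[[0.1,0,0,0,6],[0.15,0,0,0,6],[0.15,0,0,0,6]]'
python3 - <<'E'
from prof import *
p,d=save('scene','s13'); cv2.imwrite("pics/s13c.png",cv2.resize(p[150:310,220:420,::-1],(750,600)))
E
```

```text
time: 20.8
tool_pos: [527.5, 54.3, 38.8]
tcp_rot: [-180.0, -0.0, 96.9]
ft_force: [0.3, -1.1, 0.1]
finger_gap: 59.8
grip_force: 0.1
time: 21.1
tool_pos: [527.6, 55.1, 39.0]
tcp_rot: [180.0, 0.1, 96.9]
ft_force: [1.0, -4.4, 1.3]
finger_gap: 60.3
grip_force: 2.0
```

View pics/s13c.png

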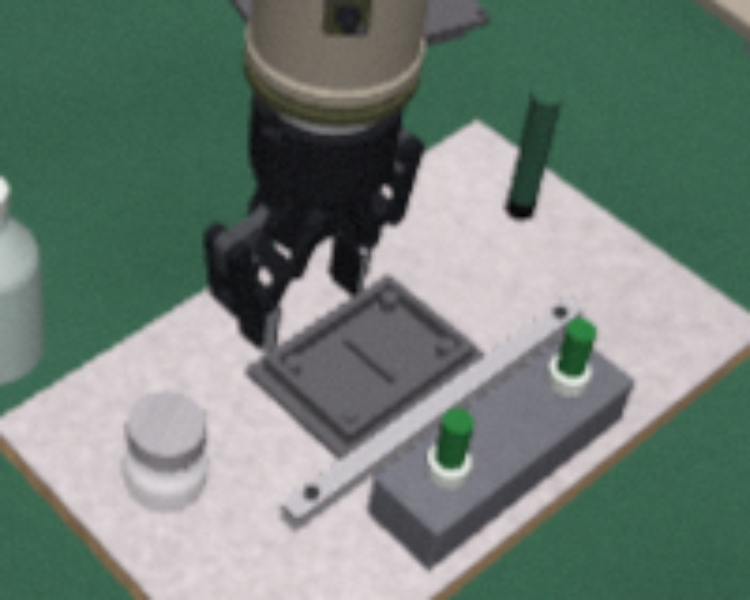

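The leading edge now lies against the strip along (345,452)–(480,355), and force is building. I'll press slightly more, back off straight, then lift.

```bash
python3 -m crank '[[0.1,0,0,0,6],[0.2,0,0,0,6],[0.2,0,0,0,6],[0.2,0,0,0,6]]'; python3 -m crank '[[-0.2,0,0,0,6],[-0.5,0,0,0,6],[-1,0,0,0,6],[-2,0,0,0,6],[-4,0,0,0,6],[-5,0,-2,0,6],[-5,0,-6,0,6],[-6,0,-10,0,6],[-10,0,-12,0,6],[-15,0,-13,0,6],[-20,0,-13,0,6],[-20,0,-13,0,6],[-20,0,-13,0,6]]'
python3 - <<'E'
from prof import *
p,d=save('top','t14'); cv2.imwrite("pics/t14c.png",cv2.resize(p[105:295,105:255,::-1],(474,600),interpolation=cv2.INTER_CUBIC))
E
```

```text
time: 21.55
tool_pos: [527.7, 55.8, 39.2]
tcp_rot: [180.0, 0.2, 96.9]
ft_force: [0.0, -11.2, 2.9]
finger_gap: 60.3
grip_force: 5.2
time: 22.85
tool_pos: [550.9, -142.6, 168.5]
tcp_rot: [-180.0, -0.0, 96.8]
ft_force: [0.4, 0.5, -0.0]
finger_gap: 60.2
grip_force: 0.0
```

View pics/t14c.png

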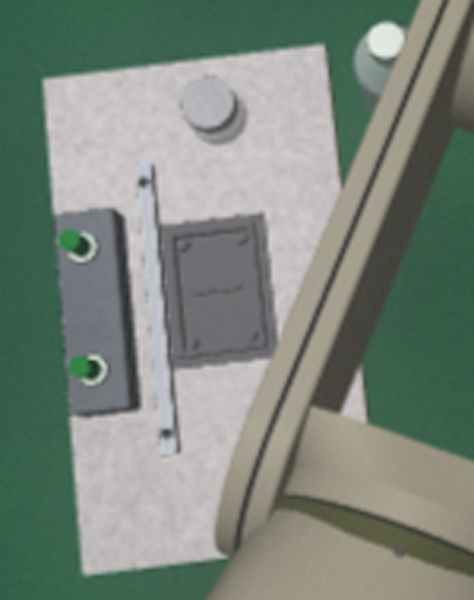

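From above, the lid's left edge, (163,225)–(175,367), lies flush with and parallel to the strip and well within its length. The robot is clear of everything.

```bash
python3 -c "
from bench import hand_in
print(hand_in())"
```

```text
the job is handed in; nothing more can be done
None
```

I flipped the lid over the board's edge and pushed it, rim side up, square against the stop strip and within its length; the first tip-up slipped back flat, the second worked, and I handed in at about 23 s with the pen, bottle and jar untouched.

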